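# Seat a portion tub in the lidding press and hold the press down

## Task

Press the lid onto the rectangular portion tub: set the tub squarely into the upstanding nest of the lidding press with its rim resting on the nest and let go of it, then pull the press handle down past its first two clicks to the third, right down, so that the pad bears on the lid. The handle springs back up if released, so finish while still holding it down, and leave the other things on the counter where they are.

Things in the scene. Friction and masses are not known exactly. Their poses are not given: they have to be found in the camera images.
- tub: Rectangular white portion tub, foil lid already on, about 90 g, upright on the counter (the pot is round). Height 33 mm. Rim 90 mm (its x) by 60 mm (its y), from 28 to 33 mm above the underside; below it the body steps in from 76 x 46 mm to 70 x 40 mm at the foot. Origin: centre of underside, z up. A half turn makes no difference. Grip it across the 60 mm of the rim.
- sealer: The hand lidding press, fixed: steel housing, deck 65 mm above the counter. Origin: on the counter under the centre of the nest; x points from the nest to the hinge at the rear, z up. Housing x -70 to +155, y -85 to +85 mm; hinge cheeks at x 125, y +-76 mm, 132 mm high; outside the left one an index wheel (radius 48 mm about the hinge axis) and its plunger, to x 210, y 102 mm.
- nest (a point): Centre of the nest at the top of its frame, 97 mm above the counter, axes as the press. An upstanding aluminium frame on the deck, 32 mm high, outside 90 x 60 mm (x, y), wall 5 mm, opening 80 x 50 mm down to the deck. Seated, the tub lies lengthwise in it, rim on the frame, underside 28 mm below this point. Fingers have room beside the rim, 32 mm down to the deck.
- hinge (a point): Middle of the hinge axis of the pressing head, 125 mm behind the nest centre, 115 mm above the counter, axes as the press; the hinge axis is y.
- head (a joint): Head angle, rad: 0 fully open (standing 1.50 above level, kept there by the return spring), grows as the handle comes forward and down. Clicks at 1.05, 1.23 and 1.41; the notches after them at 1.14, 1.32 and 1.50 (head level, pad pressed on a seated tub); stop at 1.52. No notch holds: released, the head swings open. Force at the handle about 5 N at first, 8 to 14 N at the end.
- handle (a point): Middle of the handle: black round bar 20 mm thick, 116 mm long between two steel arms, along the press's y. In press axes from the hinge, at head angle q with a = 1.5 - q, it is at x = -225 cos a + 12 sin a, z = 225 sin a + 12 cos a (mm). The head's casing begins 50 mm from it towards the hinge; level, its top is 19 mm above the bar's middle.
- platen: Sprung pressing plate under the head, aluminium with a black rubber pad 92 x 64 mm; gives up to 8 mm on its springs (3 N to start, then 1.2 N per mm), about 3 mm when the head is level on a seated tub. Origin: on the hinge axis.
- pot: bystander: round white portion pot with foil lid, 70 mm across, 45 mm high; origin centre of underside
- shaker: bystander: glass salt shaker with steel cap, 46 mm across, 83 mm high; origin centre of underside
- bowl: bystander: white soup bowl, 124 mm across, 55 mm high; origin centre of underside
- tray: bystander: open white takeaway tray 170 x 125 x 45 mm; origin centre of underside
- ladle: bystander: steel ladle lying on the counter, 305 mm long, cup 80 mm across at its +x end; origin under the middle of its handle
Things that resemble listed ones, but are neither listed nor needed, are in the scene too. Leave any brown or purple look-alike of the tub alone.

How it is judged (in metres and radians):
On the way, in this order (a step that is already met when the one before it is completed fails the run):
1. the tub is seated squarely in the nest, rim on the frame, released, with the head still open (horizontal distance between tub and nest below 0.004 m and z of tub in the frame of nest between -0.031 and -0.0262 m and angle between tub's own z axis and vertical below 0.06 rad and contact force between the fingers and tub below 0.1 N and value of joint head below 0.3 rad), for 0.2 s.
2. the handle is down past the third click, with the pad pressing on the lid (value of joint head above 1.45 rad and contact force between platen and tub above 2.5 N), for 0.3 s.
At the end, for the whole second after the job is handed in: Robot still holding the handle down (over 3 N); head past the third click (joint over 1.45 rad); pad on the lid with over 2.5 N; tub in the nest, untouched by the fingers: within 4 mm of centre, level within 0.06 rad, underside 26.2 to 31 mm below the nest top (all of step 2 and contact force between any of the fingers, the arm and sealer above 3 N and contact force between the fingers and tub below 0.1 N and horizontal distance between tub and nest below 0.004 m and z of tub in the frame of nest between -0.031 and -0.0262 m and angle between tub's own z axis and vertical below 0.06 rad); the arm keeps its last pose, push and grip.
It fails at once if a bystander is moved by more than 30 mm (distance of any of pot, shaker, bowl, tray, ladle from where it was at the start of the episode above 0.03 m).
It also fails if it takes over 61 s, if anything falls off the work surface, if the arm or the gripper's body presses on something with over 40 N, if the wrist force passes 120 N, or if a joint passes its speed limit or range.

## Robot

A 7-joint arm with a two-finger parallel gripper is mounted at the origin on the work surface. World frame = base frame: x ahead of the robot, y to its left, z up, the work surface at z = 0. Lengths are in m, angles in degrees, forces in N, time in s.
With the tool pointing down it reaches from about 0.425 to 0.925 m from the base axis. Payload 6.8 kg.
Tool frame: the origin (TCP) lies where the fingers leave the gripper's body, on its centre line; the fingertips stand 73 mm ahead of it and the grasp point (between the pads) lies 54 mm ahead of it (manip.nose_length is the distance from the TCP to the fingertips, in m); z points along the fingers, y is the line along which they close (so a half turn about z gives the same grasp; the last joint's range is limited). The gripper opens to 85 mm and grips with 20 to 120 N. Pads are 22 mm wide; open, the fingers measure 114 mm over their backs; the gripper's body (76 mm by 85 mm) begins 54 mm behind the grasp point. The pads swing forward as they close: fully open they stand 13 mm farther back than shut.
Start: joints at [-82.569, 27.33, 1.283, 89.118, -0.659, 63.558, -4.761], TCP at [0.159, 0.656, 0.304] pointing down, gripper open.
Joint ranges: [-169.35, 169.35], [-19.33, 120.38], [-80.79, 83.38], [13.8, 139.57], [-78.32, 258.32], [9.67, 109.79], [-169.56, 169.56]. Speed limits (degrees/s): [136.94, 136.94, 180, 180, 180, 180, 180].

## Interface

Orientations are given as [roll, pitch, yaw] about the fixed x, y, z axes, in that order (R = Rz(yaw) Ry(pitch) Rx(roll)).
In Python, from cell import manip, eyes, boxes_of, landmark_of gives the robot as it stands.
- The arm moves only by the shell command python3 -m creep 'ROWS'. ROWS is JSON, a list that holds one entry, the list of rows, each a list of 7 numbers: the shift along the world's x, y, z in mm, then the turn, a rotation vector about the world's x, y, z in rad, then the finger opening in mm, from 0 to 85.4. A call has 1 to 5 rows; each row shifts and turns the commanded pose from where the row before left it; what a row does not reach is not made up. A row lasts 1/10 s, in which the tool goes at most 50 mm and 8.59 degrees, less where a joint would pass 70% of its speed; a pose out of reach is approached as far as the arm can. A call is refused whole if a number of a shift passes 50 or a number of a turn 0.15, either way. A call with a gripper value outside its range is refused whole. The fingers move at their own pace and stop on an object; the grip force is fixed at half the most. Time passes only in rows, so rows that do not move let the fingers close. It gives the time, the measured TCP pose, the force, the opening and the grip force at its end, in the units of the state.
- manip.get_state(): the state, without advancing time (a new reading comes with each control period).
- eyes.get_image(name): name is "scene" or "side" or "wrist"; returns the picture (400x640x3 uint8, red, green, blue); there is no depth.
- eyes.get_calibration(name): a dict with "fx", "fy", "cx", "cy" (pixels), "rvec" (rotation vector, rad) and "tvec" (3), from world to camera coordinates, as OpenCV has them. Camera axes: x right, y down, z forward; pixel columns grow to the right and rows downward; lengths in m; the calibration is good to about 2 mm. A picture is of the moment at which its call begins: read the wrist's pose just before it. get_calibration takes no time and is no camera call; for the wrist camera it gives the pose at the moment of the call.
- manip.close_job(): hands the job in; it is judged then, once.
Trained networks look in the newest picture that a camera, given by its name, has taken for a name from the list of things; names that differ only in an ending like _2 or _b are one class to them, and where a whole thing is asked for, a point or a joint stands for the part that bears it (a point fixed in the world has none). Each returns a list of dicts, best first, with "confidence" (0 to 1); they miss things now and then, are a little off and sometimes report something else, mostly with a low value. They report only what shows in the picture. A call takes as long as a camera call. They do not tell look-alikes from the thing itself.
- boxes_of(target, camera): "box" ([left, top, width, height] as shares, 0 to 1, of the picture: columns of its width, rows of its height, round what is visible of it).
- landmark_of(target, camera): "position" ([row, column] as shares, 0 to 1, of the picture: columns of its width, rows of its height: a listed point, or the origin of a listed thing).
The state is a dict: "time_s": time; "qpos": joint angles; "qvel": joint speeds; "tau": joint torques, N m; "tcp_pos": TCP position; "eef_rot": TCP orientation; "wrist_force": force on the tool from outside, world axes, zero at the start; "ft_torque": the same for the moment, N m; "grip_width": opening from 0.0 (shut) to 1.0 (fully open); "gripper_force": force on a finger pad.
Only numpy, scipy, OpenCV 4.12 (cv2) and the standard library are available. Lean on these libraries where they do the work, as an engineer would, in place of code of your own. Each camera call takes 0.05 s, during which the arm holds its last target. There are 200 camera calls.

## Working session

There is one attempt and no reset: what is moved stays moved. The work goes in short steps, Python scripts to look and compute and a shell command to move; the robot and the scene stay as the last step left them, time stands still between calls to the robot, and variables do not carry over. Pictures are saved under pics/ and viewed, at most 10 in all, crops included, and the job is handed in when it is done.

```bash
mkdir -p pics; ls; cat > h.py <<'E'
import numpy as np, cv2
from cell import manip, eyes, boxes_of, landmark_of
def cam(n):
    c=eyes.get_calibration(n); K=np.array([[c['fx'],0,c['cx']],[0,c['fy'],c['cy']],[0,0,1.]])
    return K,np.array(c['rvec'],float),np.array(c['tvec'],float)
def proj(n,P,C=None):
    K,r,t=C or cam(n); return cv2.projectPoints(np.array(P,float).reshape(-1,1,3),r,t,K,None)[0].reshape(-1,2)
def ray(n,uv,z,C=None):
    K,r,t=C or cam(n); R=cv2.Rodrigues(r)[0]; o=-R.T@t; d=R.T@np.linalg.inv(K)@np.array([uv[0],uv[1],1.])
    return o+d*(z-o[2])/d[2]
def save(n,name):
    im=eyes.get_image(n); cv2.imwrite('pics/'+name,im[:,:,::-1]); return im
E
python3 - <<'E'
from h import *
save('scene','a.png'); 
for n in ['tub','nest','hinge','handle','sealer','pot','shaker','bowl','tray','ladle']:
    for d in landmark_of(n,'scene')[:4]:
        r,c=d['position']; z={'nest':.097,'hinge':.115}.get(n,0)
        print(n,round(d['confidence'],2),np.round([c*640,r*400]),np.round(ray('scene',(c*640,r*400),z),3))
save('side','b.png')
for n in ['tub','nest','hinge','handle','sealer']:
    for d in landmark_of(n,'side')[:4]:
        r,c=d['position']; z={'nest':.097,'hinge':.115}.get(n,0)
        print('side',n,round(d['confidence'],2),np.round([c*640,r*400]),np.round(ray('side',(c*640,r*400),z),3))
print(manip.get_state())
E
```

```text
pics
tub 0.88 [389. 223.] [0.446 0.226 0.   ]
tub 0.79 [383. 266.] [0.598 0.144 0.   ]
tub 0.75 [401. 188.] [0.309 0.325 0.   ]
tub 0.64 [363. 195.] [0.302 0.181 0.   ]
nest 0.85 [309. 260.] [ 0.571 -0.086  0.097]
nest 0.38 [388. 225.] [0.516 0.183 0.097]
hinge 0.7 [311. 299.] [ 0.698 -0.112  0.115]
handle 0.74 [309. 253.] [ 0.49  -0.068  0.   ]
sealer 0.68 [307. 277.] [ 0.572 -0.096  0.   ]
pot 0.67 [441. 222.] [0.491 0.396 0.   ]
shaker 0.75 [423. 266.] [0.633 0.266 0.   ]
bowl 0.95 [189. 250.] [ 0.371 -0.445  0.   ]
tray 0.92 [190. 317.] [ 0.606 -0.458  0.   ]
ladle 0.6 [252. 213.] [ 0.275 -0.22   0.   ]
side tub 0.96 [265. 270.] [0.61  0.145 0.   ]
side tub 0.94 [329. 255.] [0.418 0.044 0.   ]
side tub 0.73 [348. 327.] [0.319 0.322 0.   ]
side tub 0.65 [310. 297.] [0.449 0.229 0.   ]
side nest 0.63 [290. 199.] [ 0.578 -0.109  0.097]
side hinge 0.81 [256. 191.] [ 0.701 -0.112  0.115]
side handle 0.55 [252. 136.] [ 0.869 -0.633  0.   ]
side sealer 0.93 [293. 226.] [ 0.564 -0.078  0.   ]
{'time_s': 0.85, 'qpos': array([-82.56726922,  27.32764311,   1.281982  ,  89.11714092,
        -0.65825902,  63.55963615,  -4.76159444]), 'qvel': array([ 0.01183929, -0.04268662, -0.14296544, -0.00204994,  0.03896382,
        0.01209091, -0.08501999]), 'tau': array([ 1.80471393e-04, -5.96291971e+01,  1.60631038e+00, -2.81540912e+01,
        1.23831714e-02,  1.60000371e-03,  2.48790224e-05]), 'tcp_pos': array([0.15900902, 0.6560176 , 0.30394132]), 'eef_rot': array([ 1.79997155e+02, -1.16537340e-03,  1.66373647e+02]), 'wrist_force': array([ 1.00964591,  0.32057033, -0.92001437]), 'ft_torque': array([-0.00594071, -0.03945041, -0.01627894]), 'gripper_force': 0.0, 'grip_width': 1.0009102852487546}
```

View pics/a.png

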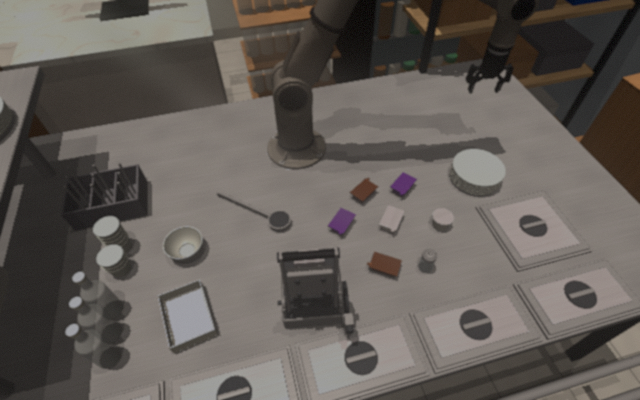

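View pics/b.png

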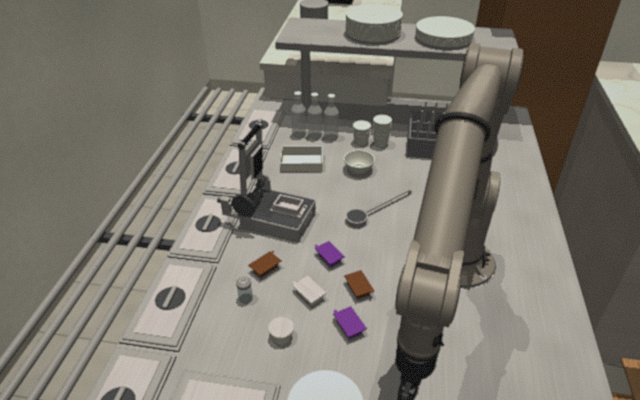

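Candidates in the scene picture: white (391,219), purple (342,221) and (403,184), brown (364,190) and (385,264), and the round white pot (441,219). I choose the white rectangular one at (391,219). The press is at (312,290) with its head open. Next is a close crop and the yaw estimate.

```bash
python3 - <<'E'
from h import *
for n,f,(u,v) in [('scene','a.png',(391,219)),('side','b.png',(310,290))]:
    im=cv2.imread('pics/'+f); x0,y0=u-30,v-28; cr=im[y0:y0+56,x0:x0+60]
    hsv=cv2.cvtColor(cr,cv2.COLOR_BGR2HSV); V=hsv[...,2]
    C=cam(n)
    m=(V>(np.median(V)+np.percentile(V,99))/2).astype(np.uint8)
    k,l,s,c=cv2.connectedComponentsWithStats(m); i=1+np.argmax(s[1:,4]); 
    pts=np.argwhere(l==i)[:,::-1]+[x0,y0]
    W=np.array([ray(n,p,.033,C)[:2] for p in pts])*1000
    r=cv2.minAreaRect(W.astype(np.float32)); print(n,r,len(pts))
    cv2.imwrite('pics/c_%s.png'%n,cv2.resize(cr,None,fx=6,fy=6,interpolation=cv2.INTER_CUBIC))
cv2.imwrite('pics/c.png',np.hstack([cv2.imread('pics/c_scene.png'),cv2.imread('pics/c_side.png')]))
E
```

```text
scene ((445.4250793457031, 228.55641174316406), (57.92591094970703, 91.81004333496094), 48.232173919677734) 363
side ((453.23321533203125, 221.53662109375), (56.77245330810547, 92.82774353027344), 48.198612213134766) 412
```

View pics/c.png

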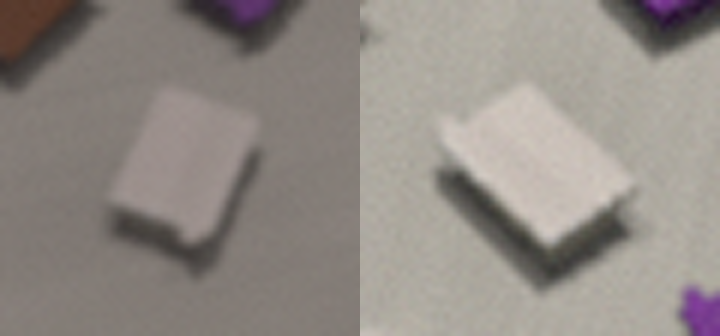

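White rectangular tub, foil lid flush with a corner tab; it fits the description. Centre about (0.449, 0.225), long axis at 138°. Going above it and turning yaw by -28°.

```bash
python3 -m creep '[[[27,-40,0,0,0,-0.1,85],[27,-40,0,0,0,-0.1,85],[27,-40,0,0,0,-0.1,85],[27,-40,0,0,0,-0.1,85],[27,-40,0,0,0,-0.09,85]]]'; python3 -m creep '[[[27,-40,0,0,0,0,85],[27,-40,0,0,0,0,85],[27,-40,0,0,0,0,85],[27,-40,0,0,0,0,85],[27,-40,0,0,0,0,85]]]'
```

```text
time_s: 1.35
tcp_pos: [0.2949, 0.4543, 0.3042]
eef_rot: [180.0, -0.0, 138.1]
wrist_force: [1.9, -0.0, 0.1]
grip_width: 0.999
gripper_force: 0.0
time_s: 1.85
tcp_pos: [0.4298, 0.2543, 0.3044]
eef_rot: [179.9, -0.0, 138.3]
wrist_force: [0.2, -0.8, 0.4]
grip_width: 0.991
gripper_force: 0.0
```

```bash
cat > m.py <<'E'
from h import *
s=manip.get_state(); print(np.round(s['tcp_pos'],4),np.round(s['eef_rot'],2),s['time_s'])
C=cam('wrist'); im=save('wrist','w1.png')
print('cam',-cv2.Rodrigues(C[1])[0].T@C[2])
for n in ['tub','nest','hinge','handle']:
    for d in landmark_of(n,'wrist')[:3]:
        r,c=d['position']; z={'nest':.097,'hinge':.115}.get(n,0)
        print(n,round(d['confidence'],2),np.round([c*640,r*400]),np.round(ray('wrist',(c*640,r*400),z,C),4))
print('proj',proj('wrist',[.449,.225,.033],C))
E
python3 m.py
```

```text
[0.4298 0.2543 0.3044] [179.94  -0.   138.32] 1.85
cam [0.37849707 0.29878745 0.37275561]
tub 0.91 [312. 194.] [0.4449 0.2246 0.    ]
tub 0.81 [217. 249.] [0.4145 0.0665 0.    ]
tub 0.74 [301.  64.] [0.3153 0.3229 0.    ]
proj [[313.9027546  202.96702711]]
```

```bash
python3 - <<'E'
from h import *
im=cv2.imread('pics/w1.png'); C=cam('wrist')
hsv=cv2.cvtColor(im,cv2.COLOR_BGR2HSV); V=hsv[...,2].astype(int)
print(V[195,312],np.median(V[120:280,200:420]))
m=(V>(V[195,312]+np.median(V[120:280,200:420]))/2).astype(np.uint8)
k,l,s,c=cv2.connectedComponentsWithStats(m); i=l[195,312]; pts=np.argwhere(l==i)[:,::-1]
W=np.array([ray('wrist',p,.033,C)[:2] for p in pts])*1000
print(len(pts),s[i],cv2.minAreaRect(W.astype(np.float32)))
cv2.drawContours(im,cv2.findContours((l==i).astype(np.uint8),0,1)[0],-1,(0,0,255),1)
cv2.imwrite('pics/w1b.png',im)
E
```

```text
200 150.0
2861 [ 288  167   50   75 2861] ((449.5894775390625, 224.63540649414062), (58.76613998413086, 97.91329193115234), 49.618995666503906)
```

View pics/w1b.png

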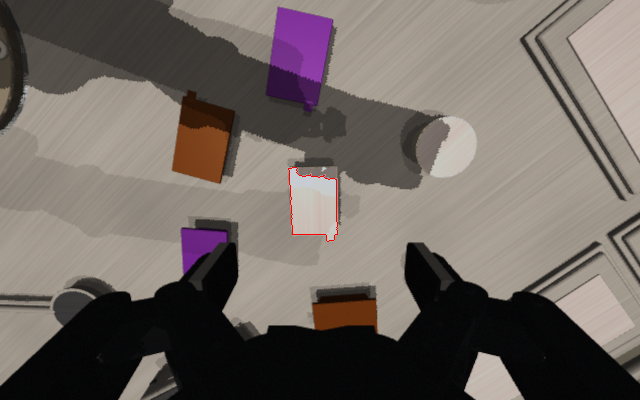

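The wrist view shows the tub at (314,200), aligned within about 2°, with its tab at the lower right (329,240). The tab biased the rectangle fit, so I'll descend and remeasure with the tab filtered out.

```bash
python3 -m creep '[[[9,-14,-25,0,0,0.01,85],[9,-14,-40,0,0,0.01,85],[0,0,-40,0,0,0,85],[0,0,-15,0,0,0,85],[0,0,0,0,0,0,85]]]'; python3 - <<'E'
from h import *
print(manip.nose_length)
s=manip.get_state(); print(np.round(s['tcp_pos'],4),np.round(s['eef_rot'],2),s['time_s'])
C=cam('wrist'); im=save('wrist','w2.png')[:,:,::-1].copy()
u=proj('wrist',[.448,.226,.033],C)[0]; print(u)
hsv=cv2.cvtColor(im,cv2.COLOR_BGR2HSV); V=hsv[...,2].astype(int); uu=u.astype(int)
t=(V[uu[1],uu[0]]+150)/2; m=(V>t).astype(np.uint8); m=cv2.morphologyEx(m,cv2.MORPH_OPEN,np.ones((25,25)))
k,l,s,c=cv2.connectedComponentsWithStats(m); i=l[uu[1],uu[0]]; pts=np.argwhere(l==i)[:,::-1]
W=np.array([ray('wrist',p,.033,C)[:2] for p in pts])*1000
print(V[uu[1],uu[0]],len(pts),s[i],cv2.minAreaRect(W.astype(np.float32)))
cv2.drawContours(im,cv2.findContours((l==i).astype(np.uint8),0,1)[0],-1,(0,0,255),1)
for d in landmark_of('tub','wrist')[:2]:
    r,c=d['position']; print(d['confidence'],ray('wrist',(c*640,r*400),0,C))
cv2.imwrite('pics/w2b.png',im)
E
```

```text
time_s: 2.6
tcp_pos: [0.4449, 0.229, 0.1816]
eef_rot: [-179.7, -0.1, 139.6]
wrist_force: [0.2, -0.0, 0.4]
grip_width: 0.992
gripper_force: 0.0
0.0726
[0.4449 0.229  0.1816] [-1.7972e+02 -1.0000e-01  1.3962e+02] 2.6
[322.41785043 211.88248758]
131 124111 [     0      0    640    400 124111] ((461.49639892578125, 207.03526306152344), (633.5055541992188, 345.345947265625), 49.968910217285156)
0.79 [0.44983885 0.22363813 0.        ]
0.79 [0.41153215 0.0643572  0.        ]
```

View pics/w2b.png

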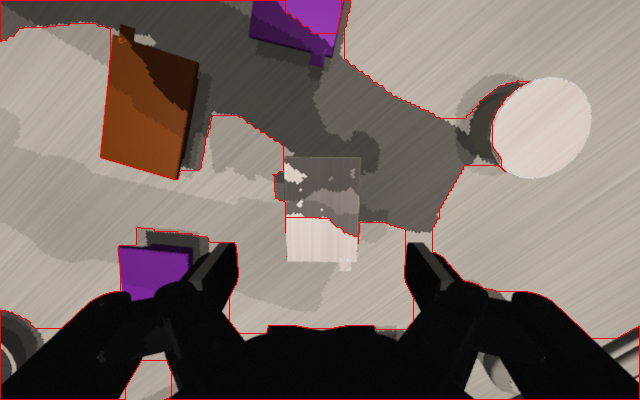

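The lid is half shadowed, with corners at about (285,157), (360,157), (358,262) and (287,262). I'll compute from those.

```bash
python3 - <<'E'
from h import *
C=cam('wrist'); P=np.array([ray('wrist',p,.033,C)[:2]*1000 for p in [(284.5,156.5),(360.5,157),(358,262),(287,262)]])
print(P,P.mean(0),np.linalg.norm(P-np.roll(P,1,0),axis=1))
d=P[3]+P[2]-P[0]-P[1]; print(np.degrees(np.arctan2(d[1],d[0])))
s=manip.get_state(); print(s['tcp_pos'],s['eef_rot'])
E
```

```text
[[397.75868287 233.21682996]
 [436.18010151 277.7604701 ]
 [505.61216343 220.30342214]
 [466.03527696 173.82706664]] [451.39655619 226.27694721] [90.49219462 58.82466564 90.12282498 61.04409524]
-40.31485082920585
[0.44673398 0.2294499  0.18425066] [ 1.79983732e+02 -1.74802516e-02  1.39573848e+02]
```

```bash
python3 -m creep '[[[4.5,-2.5,-40,0,0,0,85],[0,0,-40,0,0,0,85],[0,0,-20,0,0,0,85],[0,0,0,0,0,0,85],[0,0,0,0,0,0,40]]]'; python3 -m creep '[[[0,0,0,0,0,0,40],[0,0,0,0,0,0,40],[0,0,0,0,0,0,40],[0,0,0,0,0,0,40],[0,0,0,0,0,0,40]]]'
```

```text
time_s: 3.2
tcp_pos: [0.4523, 0.2265, 0.0852]
eef_rot: [179.9, 0.0, 139.5]
wrist_force: [1.1, -0.0, 0.6]
grip_width: 0.848
gripper_force: 0.0
time_s: 3.7
tcp_pos: [0.4525, 0.2264, 0.0863]
eef_rot: [179.8, 0.0, 139.5]
wrist_force: [-2.3, 0.4, 6.8]
grip_width: 0.686
gripper_force: 62.4
```

Gripped (58.6 mm, 62 N). Lifting, then moving to a look-out over the press.

```bash
python3 -m creep '[[[0,0,30,0,0,0,40],[0,0,49,0,0,0,40],[0,0,49,0,0,0,40],[0,0,49,0,0,0,40],[0,0,49,0,0,0,40]]]'; python3 -m creep '[[[13,-45,4,0,0,0.09,40],[13,-45,4,0,0,0.09,40],[13,-45,4,0,0,0.09,40],[13,-45,4,0,0,0.09,40],[13,-45,4,0,0,0.09,40]]]';python3 -m creep '[[[13,-45,0,0,0,0.09,40],[13,-45,0,0,0,0.06,40],[0,-5,0,0,0,0,40],[0,0,0,0,0,0,40],[0,0,0,0,0,0,40]]]'; sed -i s/w1.png/w3.png/ m.py; python3 m.py
```

```text
time_s: 4.2
tcp_pos: [0.4513, 0.2252, 0.3138]
eef_rot: [179.8, 0.0, 139.4]
wrist_force: [0.4, 1.1, -1.3]
grip_width: 0.681
gripper_force: 65.0
time_s: 4.7
tcp_pos: [0.5166, -0.0014, 0.332]
eef_rot: [179.9, 0.1, 165.5]
wrist_force: [0.7, 0.4, -0.6]
grip_width: 0.677
gripper_force: 65.0
time_s: 5.2
tcp_pos: [0.5423, -0.0932, 0.3306]
eef_rot: [179.9, 0.0, 173.9]
wrist_force: [0.1, 0.6, -1.2]
grip_width: 0.678
gripper_force: 65.0
[ 0.5423 -0.0932  0.3306] [1.7992e+02 5.0000e-02 1.7387e+02] 5.2
cam [ 0.47406523 -0.08693798  0.39899065]
tub 0.91 [321. 236.] [ 0.6453 -0.1043 -0.    ]
tub 0.89 [429.  55.] [0.4107 0.0602 0.    ]
tub 0.68 [483. 198.] [0.6106 0.1384 0.    ]
hinge 0.5 [567. 209.] [0.5939 0.1623 0.115 ]
proj [[578.61667264  67.53878589]]
```

View pics/w3.png

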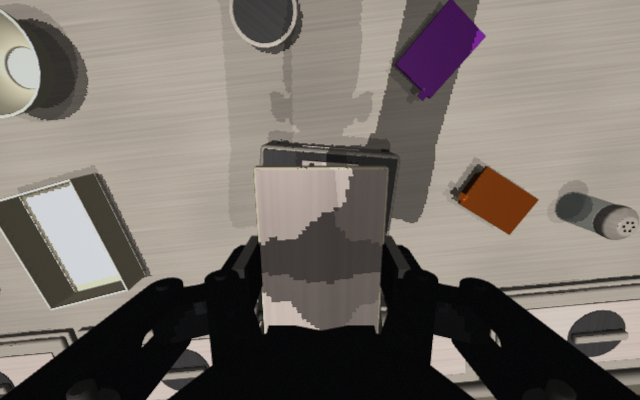

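The held tub hides the nest: its front edge is at row 167, cols 255-388. The press front edge, (262,146)-(398,157), shows a few degrees of yaw difference. Moving 55 mm towards the press and up to see the nest's front half.

```bash
python3 -m creep '[[[0,-5,30,0,0,0,40],[25,0,0,0,0,0,40],[25,0,0,0,0,0,40],[5,0,0,0,0,0,40],[0,0,0,0,0,0,40]]]'; sed -i s/w3.png/w4.png/ m.py; python3 m.py; python3 - <<'E'
import cv2
im=cv2.imread('pics/w4.png')[20:215,190:450]; cv2.imwrite('pics/w4b.png',cv2.resize(im,None,fx=3,fy=3,interpolation=cv2.INTER_CUBIC))
E
```

```text
time_s: 5.95
tcp_pos: [0.5978, -0.0988, 0.3594]
eef_rot: [-180.0, -0.1, 173.9]
wrist_force: [-0.4, -0.2, -0.5]
grip_width: 0.68
gripper_force: 65.0
[ 0.5978 -0.0988  0.3594] [-1.7997e+02 -6.0000e-02  1.7389e+02] 5.95
cam [ 0.52964895 -0.09236572  0.42785307]
tub 0.95 [428.  14.] [0.411 0.064 0.   ]
tub 0.73 [321. 237.] [ 0.7136 -0.1113  0.    ]
tub 0.73 [478. 153.] [0.6044 0.1364 0.    ]
nest 0.68 [327. 163.] [ 0.5805 -0.09    0.097 ]
proj [[569.49237954  23.07982095]]
```

View pics/w4b.png

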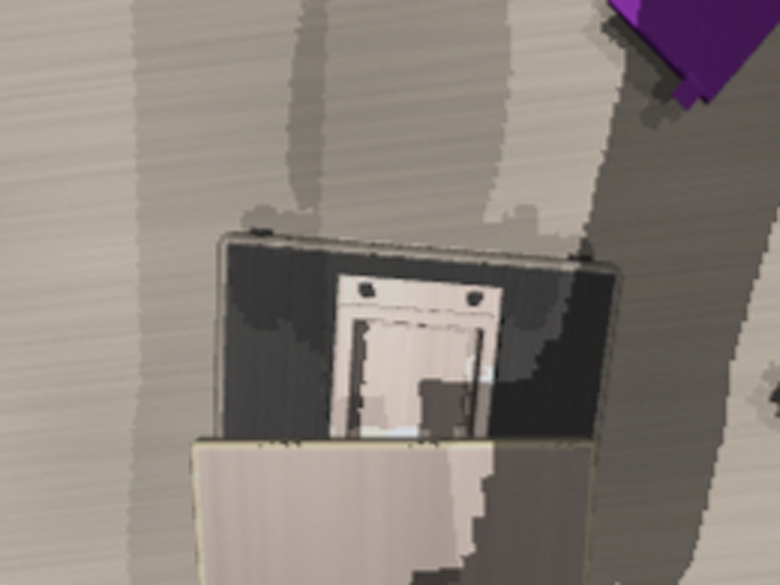

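The crop shows the deck's front edge from (218,234) to (622,265), the frame's outer front corners at about (339,306) and (499,318), the inner ones at about (352,320) and (483,330), and the tub's front edge at row 440. Fitting the press pose from these, and the tub-in-hand from its front corners.

```bash
python3 - <<'E'
from h import *
from scipy.optimize import least_squares
C=cam('wrist')
M=np.array([[-40,-25,97],[-40,25,97],[-45,-30,97],[-45,30,97],[-70,-85,65],[-70,85,65]])/1000
U=(np.array([(352.5,320),(483,330),(339,306),(499,318),(218,234),(622,265)])+.5)/3+[189.5,19.5]
def X(p,M=M):
    c,s=np.cos(p[2]),np.sin(p[2]); return np.c_[p[0]+c*M[:,0]-s*M[:,1],p[1]+s*M[:,0]+c*M[:,1],M[:,2]]
f=least_squares(lambda p:(proj('wrist',X(p),C)-U).ravel(),[.577,-.095,-.1],loss='soft_l1'); p=f.x
print('press',p,np.degrees(p[2])); print(np.round(f.fun.reshape(-1,2),2))
s=manip.get_state(); print(s['tcp_pos'],s['eef_rot'])
# tub front edge corners in crop
E_=(np.array([(193,442),(594,442)])+.5)/3+[189.5,19.5]
for z in (.285,.29,.295,.30,.305):
    a=[ray('wrist',e,z,C) for e in E_]; print(z,np.linalg.norm(a[0]-a[1]),np.round(np.mean(a,0),4),np.round(np.degrees(np.arctan2(*(a[1]-a[0])[:2])),2))
im=cv2.imread('pics/w4.png'); big=cv2.resize(im[20:215,190:450],None,fx=3,fy=3,interpolation=cv2.INTER_CUBIC)
for a in (np.array([[-40,-25,97],[40,-25,97],[40,25,97],[-40,25,97]]),np.array([[-45,-30,97],[45,-30,97],[45,30,97],[-45,30,97]]),np.array([[-70,-85,65],[155,-85,65],[155,85,65],[-70,85,65]])):
    q=(proj('wrist',X(p,a/1000),C)-[189.5,19.5])*3-.5; cv2.polylines(big,[np.round(q).astype(int)],True,(0,255,0),1)
cv2.imwrite('pics/w4c.png',big)
E
```

```text
press [ 0.57958066 -0.09205227 -0.18008286] -10.317987931675138
[[-0.13  0.42]
 [ 0.2   0.36]
 [ 0.21  0.21]
 [-0.3   0.17]
 [-2.06 -0.78]
 [ 2.45 -0.48]]
[ 0.59673059 -0.09958621  0.35997255] [ 1.79983269e+02 -2.24852849e-02  1.73802531e+02]
0.285 0.06820483791684166 [ 0.5522 -0.0956  0.285 ] 6.18
0.29 0.0658269351205603 [ 0.5514 -0.0955  0.29  ] 6.18
0.295 0.063449032324279 [ 0.5506 -0.0955  0.295 ] 6.18
0.3 0.061071129527997654 [ 0.5497 -0.0954  0.3   ] 6.18
0.305 0.05869322673171632 [ 0.5489 -0.0953  0.305 ] 6.18
```

View pics/w4c.png

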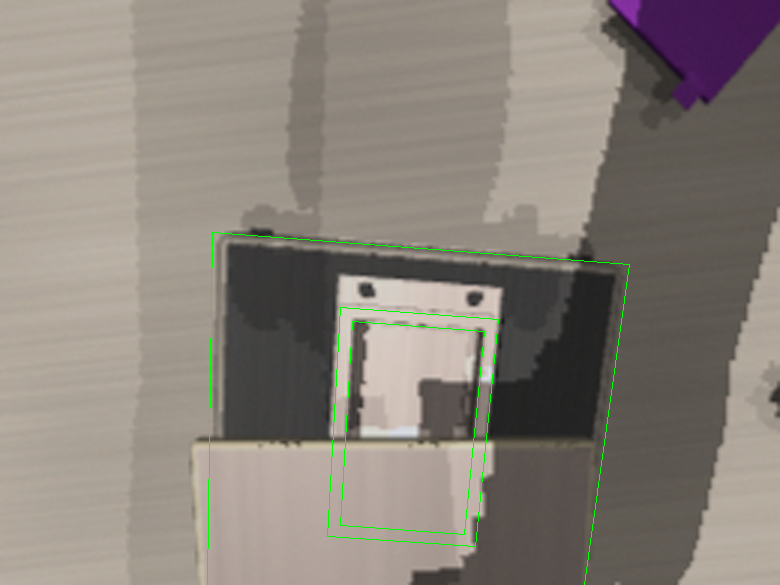

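The fit overlays well: nest at (0.5796, -0.0921), press yaw -10.3°. The tub in hand sits square with the tool, so I need about (-15, +8) mm and -0.072 rad. Moving over the nest to about 8 mm above the frame, then checking.

```bash
python3 -m creep '[[[-8,4,-10,0,0,-0.036,40],[-7,4,-40,0,0,-0.036,40],[0,0,-45,0,0,0,40],[0,0,-40,0,0,0,40],[0,0,-32,0,0,0,40]]]'; python3 -m creep '[[[0,0,0,0,0,0,40],[0,0,0,0,0,0,40],[0,0,0,0,0,0,40]]]'; python3 - <<'E'
from h import *
C=cam('wrist'); s=manip.get_state(); im=save('wrist','w5.png')[:,:,::-1]; print(s['tcp_pos'],s['eef_rot'],s['time_s'])
p=[.5796,-.0921,-.180]; c,sn=np.cos(p[2]),np.sin(p[2])
def X(M): M=np.array(M)/1000; return np.c_[p[0]+c*M[:,0]-sn*M[:,1],p[1]+sn*M[:,0]+c*M[:,1],M[:,2]]
x0,y0=190,20; big=cv2.resize(im[y0:215,x0:450],None,fx=3,fy=3,interpolation=cv2.INTER_CUBIC)
H=138
for a,col in (([[-45,-30,97],[45,-30,97],[45,30,97],[-45,30,97]],(0,255,0)),([[-70,-85,65],[155,-85,65],[155,85,65],[-70,85,65]],(0,255,0)),([[-45,-30,H],[45,-30,H],[45,30,H],[-45,30,H]],(0,0,255))):
    q=(proj('wrist',X(a),C)-[x0-.5,y0-.5])*3-.5; cv2.polylines(big,[np.round(q).astype(int)],True,col,1)
cv2.imwrite('pics/w5b.png',big)
E
```

```text
time_s: 6.7
tcp_pos: [0.5813, -0.0912, 0.191]
eef_rot: [180.0, -0.1, 169.7]
wrist_force: [0.3, 0.7, -0.9]
grip_width: 0.683
gripper_force: 65.0
time_s: 7.0
tcp_pos: [0.5837, -0.0919, 0.1952]
eef_rot: [180.0, 0.2, 169.7]
wrist_force: [-0.3, 0.5, -1.7]
grip_width: 0.681
gripper_force: 65.0
[ 0.58370756 -0.09190848  0.19516087] [179.97074922   0.20436649 169.67672803] 7.0
```

View pics/w5b.png

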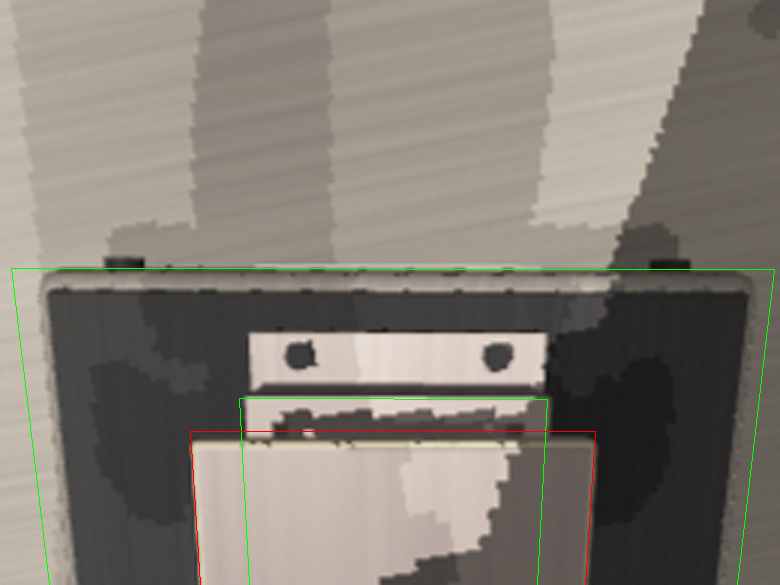

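The tub sits square over the nest, yaw aligned and y within 0.4 mm, and its front edge (row 440 vs 432 expected) is about 1.3 mm too far back. Correcting and lowering with force checks.

```bash
python3 -m creep '[[[-1.3,0.5,0,0,0,0,40],[0,0,-7,0,0,0,40],[0,0,-5,0,0,0,40],[0,0,-4,0,0,0,40],[0,0,0,0,0,0,40]]]'
```

```text
time_s: 7.55
tcp_pos: [0.5807, -0.0909, 0.176]
eef_rot: [-180.0, -0.1, 169.7]
wrist_force: [0.2, 0.0, -1.2]
grip_width: 0.681
gripper_force: 65.0
```

```bash
python3 -m creep '[[[0,0,-5,0,0,0,40],[0,0,-4,0,0,0,40],[0,0,0,0,0,0,40],[0,0,0,0,0,0,40]]]'
```

```text
time_s: 7.95
tcp_pos: [0.5811, -0.091, 0.1677]
eef_rot: [-180.0, -0.0, 169.7]
wrist_force: [-0.4, -0.7, -0.9]
grip_width: 0.681
gripper_force: 65.0
```

```bash
python3 -m creep '[[[0,0,-3,0,0,0,40],[0,0,-2,0,0,0,40],[0,0,0,0,0,0,40],[0,0,0,0,0,0,40]]]'
```

```text
time_s: 8.35
tcp_pos: [0.5821, -0.0909, 0.1638]
eef_rot: [180.0, 0.1, 169.7]
wrist_force: [0.4, 2.0, 4.3]
grip_width: 0.683
gripper_force: 71.1
```

```bash
python3 -m creep '[[[0,0,-2,0,0,0,40],[0,0,-1,0,0,0,40],[0,0,0,0,0,0,40],[0,0,0,0,0,0,40]]]'
```

```text
time_s: 8.75
tcp_pos: [0.5827, -0.0911, 0.1628]
eef_rot: [179.9, 0.2, 169.7]
wrist_force: [-5.6, 1.9, 21.5]
grip_width: 0.678
gripper_force: 75.0
```

Contact at TCP z 0.163. Backing off 2 mm and opening.

```bash
python3 -m creep '[[[0,0,2.5,0,0,0,40],[0,0,0,0,0,0,85],[0,0,0,0,0,0,85],[0,0,0,0,0,0,85],[0,0,0,0,0,0,85]]]'; python3 -m creep '[[[0,0,0,0,0,0,85],[0,0,0,0,0,0,85],[0,0,30,0,0,0,85],[0,0,40,0,0,0,85],[0,0,0,0,0,0,85]]]'; python3 - <<'E'
from h import *
C=cam('wrist'); s=manip.get_state(); im=save('wrist','w6.png')[:,:,::-1]; print(s['tcp_pos'],s['eef_rot'],s['time_s'])
p=[.5796,-.0921,-.180]; c,sn=np.cos(p[2]),np.sin(p[2])
def X(M): M=np.array(M)/1000; return np.c_[p[0]+c*M[:,0]-sn*M[:,1],p[1]+sn*M[:,0]+c*M[:,1],M[:,2]]
x0,y0=190,60; big=cv2.resize(im[y0:255,x0:450],None,fx=3,fy=3,interpolation=cv2.INTER_CUBIC)
for a,col in (([[-45,-30,97],[45,-30,97],[45,30,97],[-45,30,97]],(0,255,0)),([[-45,-30,102],[45,-30,102],[45,30,102],[-45,30,102]],(0,0,255))):
    q=(proj('wrist',X(a),C)-[x0-.5,y0-.5])*3-.5; cv2.polylines(big,[np.round(q).astype(int)],True,col,1)
cv2.imwrite('pics/w6b.png',big)
E
```

```text
time_s: 9.25
tcp_pos: [0.581, -0.091, 0.1622]
eef_rot: [-180.0, -0.0, 169.7]
wrist_force: [-0.4, 0.1, 0.3]
grip_width: 0.996
gripper_force: 0.0
time_s: 9.75
tcp_pos: [0.5838, -0.0919, 0.2373]
eef_rot: [179.9, 0.5, 169.7]
wrist_force: [1.3, -0.8, 0.4]
grip_width: 0.998
gripper_force: 0.0
[ 0.58383918 -0.09192204  0.23728097] [179.93266741   0.48722429 169.6610941 ] 9.75
```

View pics/w6b.png

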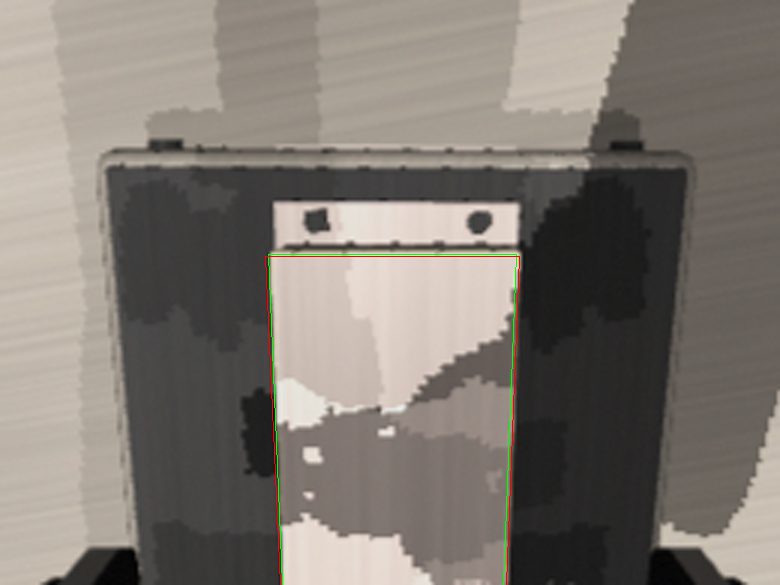

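The lid coincides with the predicted frame outline (front edge at row 253, sides from col 270 to 518), so the tub is seated. Now checking the predicted handle position against the earlier landmarks, then rising.

```bash
python3 -m creep '[[[0,0,40,0,0,0,85],[0,0,45,0,0,0,85],[0,0,45,0,0,0,85],[0,0,45,0,0,0,85],[0,0,45,0,0,0,85]]]'; python3 - <<'E'
from h import *
p=[.5796,-.0921]; c,s=np.cos(-.18),np.sin(-.18)
P=[p[0]+.1211*c,p[1]+.1211*s,.340]; print(P)
print(np.round(manip.get_state()['qpos'],1))
for n,o in (('scene',(309,253)),('side',(252,136))):
    print(n,proj(n,P),o)
    save(n,'n_%s.png'%n)
    for d in landmark_of('handle',n)[:2]+landmark_of('hinge',n)[:1]: print(d['confidence'],np.round(np.array(d['position'])[::-1]*[640,400],1))
    print('hinge',proj(n,[p[0]+.125*c,p[1]+.125*s,.115]))
E
```

```text
time_s: 10.3
tcp_pos: [0.5807, -0.0908, 0.4531]
eef_rot: [-180.0, -0.1, 169.7]
wrist_force: [1.2, 0.3, 1.0]
grip_width: 0.992
gripper_force: 0.0
[np.float64(0.6987434711966415), np.float64(-0.1137804813418673), 0.34]
[-22.1  14.   31.3  91.4  -7.4  76.7  89.8]
scene [[306.65887535 255.64374806]] (309, 253)
0.76 [309.7 251.9]
0.58 [310.5 297.4]
hinge [[310.32177642 300.59038948]]
side [[250.98942397 135.32202948]] (252, 136)
0.69 [252.2 134.2]
0.85 [251.1 190.4]
hinge [[255.55954681 190.1528557 ]]
```

```bash
python3 -m creep '[[[12,-2,0,0,0,-0.143,85],[12,-2,0,0,0,-0.143,85],[12,-2,0,0,0,-0.143,85],[12,-2,0,0,0,-0.143,85],[12,-2,0,0,0,-0.143,85]]]'; python3 -m creep '[[[12,-3,0,0,0,-0.143,85],[12,-3,0,0,0,-0.143,85],[12,-3,0,0,0,-0.143,85],[12,-3,0,0,0,-0.143,85],[10,-1,0,0,0,-0.143,85]]]';python3 -m creep '[[[0,0,0,0,0,-0.141,85],[0,0,0,0,0,0,85],[0,0,0,0,0,0,85]]]'; python3 - <<'E'
from h import *
s=manip.get_state();print(np.round(s['qpos'],1)); C=cam('wrist'); save('wrist','w7.png'); print(-cv2.Rodrigues(C[1])[0].T@C[2])
for n in ('handle','nest','hinge'):
  for d in landmark_of(n,'wrist')[:2]:
    uv=np.array(d['position'])[::-1]*[640,400]; print(n,round(d['confidence'],2),uv,ray('wrist',uv,{'handle':.34,'nest':.097,'hinge':.115}[n],C))
for d in boxes_of('handle','wrist')[:2]: print(d['confidence'],np.round(np.array(d['box'])*[640,400,640,400]))
print(proj('wrist',[[.6987,-.1138,.34]],C))
E
```

```text
time_s: 11.1
tcp_pos: [0.6412, -0.1007, 0.45]
eef_rot: [-179.8, -0.1, 128.4]
wrist_force: [0.6, -0.2, 0.0]
grip_width: 0.999
gripper_force: 0.0
time_s: 11.6
tcp_pos: [0.6994, -0.1141, 0.4497]
eef_rot: [-179.8, 0.0, 87.4]
wrist_force: [0.3, -0.4, 0.5]
grip_width: 0.996
gripper_force: 0.0
time_s: 11.9
tcp_pos: [0.6989, -0.1139, 0.4507]
eef_rot: [-179.9, 0.0, 79.9]
wrist_force: [0.3, 0.2, 0.8]
grip_width: 0.994
gripper_force: 0.0
[-24.4  32.1  48.5  74.5 -23.5  83.6  12.1]
[ 0.71085256 -0.04749476  0.51909345]
handle 0.85 [322.112 219.08 ] [ 0.69977715 -0.11158248  0.34      ]
0.93 [291.  93.  68. 226.]
[[321.11010095 222.40081627]]
```

The wrist view confirms the bar within 2 mm. Descending to straddle it and grip.

```bash
python3 -m creep '[[[0,0,-30,0,0,0,85],[0,0,-30,0,0,0,85],[0,0,-2,0,0,0,85],[0,0,0,0,0,0,5],[0,0,0,0,0,0,5]]]'; python3 -m creep '[[[0,0,0,0,0,0,5],[0,0,0,0,0,0,5],[0,0,0,0,0,0,5],[0,0,0,0,0,0,5],[0,0,0,0,0,0,5]]]'
```

```text
time_s: 12.65
tcp_pos: [0.6997, -0.1144, 0.3924]
eef_rot: [179.8, 0.0, 79.7]
wrist_force: [0.5, -0.3, 0.2]
grip_width: 0.688
gripper_force: 0.0
time_s: 13.15
tcp_pos: [0.6991, -0.1141, 0.3916]
eef_rot: [180.0, -0.0, 79.7]
wrist_force: [-2.0, 2.2, 4.7]
grip_width: 0.212
gripper_force: 58.4
```

Bar gripped. Computing the arc.

```bash
python3 - <<'E'
import numpy as np
q=np.append(np.arange(0,1.5,.1),1.5); a=1.5-q; x=-225*np.cos(a)+12*np.sin(a); z=225*np.sin(a)+12*np.cos(a)
c,s=np.cos(-.18),np.sin(-.18)
for i in range(1,len(q)): print(q[i].round(2),np.round([(x[i]-x[i-1])*c,(x[i]-x[i-1])*s,z[i]-z[i-1]],1))
E
```

```text
0.1 [-22.1   4.   -1.5]
0.2 [-21.8   4.   -3.8]
0.3 [-21.4   3.9  -6. ]
0.4 [-20.7   3.8  -8.1]
0.5 [-19.8   3.6 -10.2]
0.6 [-18.7   3.4 -12.1]
0.7 [-17.4   3.2 -13.9]
0.8 [-15.9   2.9 -15.6]
0.9 [-14.3   2.6 -17.2]
1.0 [-12.6   2.3 -18.5]
1.1 [-10.7   1.9 -19.7]
1.2 [ -8.7   1.6 -20.7]
1.3 [ -6.6   1.2 -21.5]
1.4 [ -4.5   0.8 -22.1]
1.5 [ -2.3   0.4 -22.4]
```

```bash
python3 -m creep '[[[-22.1,4,-1.5,0,0,0,5],[-21.8,4,-3.8,0,0,0,5],[-21.4,3.9,-6,0,0,0,5],[0,0,0,0,0,0,5]]]'
```

```text
time_s: 13.55
tcp_pos: [0.6341, -0.1021, 0.3812]
eef_rot: [179.7, -0.1, 79.7]
wrist_force: [4.3, -0.3, 7.0]
grip_width: 0.218
gripper_force: 61.7
```

```bash
python3 -m creep '[[[-20.7,3.8,-8.1,0,0,0,5],[-19.8,3.6,-10.2,0,0,0,5],[-18.7,3.4,-12.1,0,0,0,5],[-17.4,3.2,-13.9,0,0,0,5],[0,0,0,0,0,0,5]]]'
```

```text
time_s: 14.05
tcp_pos: [0.5572, -0.0879, 0.3348]
eef_rot: [179.9, -0.1, 79.7]
wrist_force: [3.9, 0.4, 2.8]
grip_width: 0.209
gripper_force: 64.6
```

```bash
python3 -m creep '[[[-15.9,2.9,-15.6,0,0,0,5],[-14.3,2.6,-17.2,0,0,0,5],[-12.6,2.3,-18.5,0,0,0,5],[0,0,0,0,0,0,5]]]'; python3 -c "
from h import *
print(np.round(manip.get_state()['qpos'],1))"
```

```text
time_s: 14.45
tcp_pos: [0.5159, -0.0802, 0.2837]
eef_rot: [179.8, -0.0, 79.7]
wrist_force: [5.4, 0.3, 3.4]
grip_width: 0.211
gripper_force: 69.1
[-38.9  19.1  50.7 113.7 -18.   55.1  10.4]
```

```bash
python3 -m creep '[[[-10.7,1.9,-19.7,0,0,0,5],[-8.7,1.6,-20.7,0,0,0,5],[-6.6,1.2,-21.5,0,0,0,5],[0,0,0,0,0,0,5]]]'
```

```text
time_s: 14.85
tcp_pos: [0.4895, -0.0753, 0.2209]
eef_rot: [180.0, 0.0, 79.7]
wrist_force: [2.1, 1.0, 3.8]
grip_width: 0.217
gripper_force: 74.0
```

```bash
python3 -m creep '[[[-4.5,0.8,-22.1,0,0,0,5],[-1.8,0.3,-15,0,0,0,5],[-0.5,0.1,-7.4,0,0,0,5],[0,0,0,0,0,0,5],[0,0,0,0,0,0,5]]]'; python3 -c "
from h import *
s=manip.get_state(); print(np.round(s['qpos'],1),s['ft_torque'])"
```

```text
time_s: 15.35
tcp_pos: [0.482, -0.074, 0.1774]
eef_rot: [-179.9, -0.1, 79.7]
wrist_force: [-1.7, 2.3, 4.3]
grip_width: 0.212
gripper_force: 77.2
[-33.5  25.4  43.8 122.8 -26.7  41.6  17.7] [ 0.49587658  0.39871332 -0.15731262]
```

Force is lower than expected, so I'll check the head with the cameras and push a little further.

```bash
python3 -m creep '[[[0,0,-2,0,0,0,5],[0,0,0,0,0,0,5],[0,0,0,0,0,0,5]]]'; python3 - <<'E'
from h import *
c,s=np.cos(-.18),np.sin(-.18)
def H(q):
    a=1.5-q; x=.125+(-.225*np.cos(a)+.012*np.sin(a)); z=.115+.225*np.sin(a)+.012*np.cos(a)
    return [.5796+x*c,-.0921+x*s,z]
print(H(1.5))
for n in ('scene','side','wrist'):
    save(n,'e_%s.png'%n)
    for d in landmark_of('handle',n)[:2]: print(n,round(d['confidence'],2),np.round(np.array(d['position'])[::-1]*[640,400],1))
    print({q:proj(n,H(q))[0].round(1).tolist() for q in (1.3,1.4,1.5)})
E
```

```text
time_s: 15.65
tcp_pos: [0.4818, -0.074, 0.1756]
eef_rot: [-179.9, -0.1, 79.7]
wrist_force: [-3.2, 2.9, 6.7]
grip_width: 0.215
gripper_force: 77.5
[np.float64(0.48121563072118784), np.float64(-0.07419704265741758), np.float64(0.127)]
scene 0.94 [306.8 227.1]
{1.3: [304.4, 222.5], 1.4: [304.7, 225.6], 1.5: [305.0, 229.3]}
side 0.55 [317.5 200.7]
side 0.47 [253.5 191.1]
{1.3: [313.9, 190.3], 1.4: [315.3, 195.8], 1.5: [316.0, 201.2]}
wrist 0.57 [322.  272.3]
{1.3: [341.4, 344.4], 1.4: [325.8, 300.6], 1.5: [320.0, 270.7]}
```

All three cameras put the head at about 1.50 rad. A slight extra push, a hold, then hand in.

```bash
python3 -m creep '[[[0,0,-1,0,0,0,5],[0,0,0,0,0,0,5],[0,0,0,0,0,0,5],[0,0,0,0,0,0,5],[0,0,0,0,0,0,5]]]' && python3 -c "
from h import *
print(manip.close_job())"
```

```text
time_s: 16.45
tcp_pos: [0.4818, -0.074, 0.1747]
eef_rot: [-179.9, -0.1, 79.7]
wrist_force: [-3.0, 3.5, 7.4]
grip_width: 0.21
gripper_force: 77.6
the job is handed in; nothing more can be done
None
```

The job is handed in at about 16.5 s, with the tub seated in the nest and the handle held right down at about 1.50 rad, past the third click. The judge's verdict was not shown, and pad force on the lid could not be measured directly.

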